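# Set three tiles in a tight row in the jig

## Robot

A 6-joint arm with a two-finger parallel gripper is mounted at the origin on a cart in front of the work surface, level with it; the furniture and walls round the work are solid. World frame = base frame: x ahead of the robot, y to its left, z up, the work surface at z = 0. Lengths are in m, angles in degrees, forces in N, time in s.
With the tool pointing down it reaches from about 0.375 to 0.9 m from the base axis. Payload 3.1 kg.
Tool frame: the origin (TCP) lies between the finger pads; the fingertips stand 17 mm ahead of it and the grasp point (between the pads) lies 2 mm behind it (ctrl.nose_length is the distance from the TCP to the fingertips, in m); z points along the fingers, y is the line along which they close (so a half turn about z gives the same grasp; the last joint's range is limited). The gripper opens to 85 mm and grips with 20 to 120 N. Pads are 22 mm wide; open, the fingers measure 114 mm over their backs; the gripper's body (76 mm by 85 mm) begins 54 mm behind the grasp point. The pads swing forward as they close: fully open they stand 13 mm farther back than shut.
Start: joints at [62.825, 30.224, 82.088, -0, 67.689, -10.227], TCP at [0.182, 0.598, 0.248] pointing down, gripper open.
Joint ranges: [-176.69, 176.69], [-43.24, 126.21], [12.49, 139.97], [-82, 262], [0, 151.66], [-163.58, 163.58]. Speed limits (degrees/s): [159.86, 159.86, 180, 180, 180, 180].

## Interface

Orientations are given as a 3x3 rotation matrix whose columns are the frame's x, y, z axes.
In Python, from bench import ctrl gives the robot as it stands. The module is installed in compiled form; this text tells all that it offers.
- The arm moves only by the shell command python3 -m handwheel 'ROWS' [FORCE]. ROWS is JSON, a list of rows, each a list of 7 numbers: the shift along the tool's x, y, z in units of 0.3 m (1.0 is 0.3 m), then the turn, a rotation vector about the tool's x, y, z in units of pi/2 rad (1.0 is pi/2 rad), then the opening, from 0 (shut) to 1 (fully open). A call has 1 to 20 rows; each row is the pose to reach, as a shift and turn from the pose commanded when the call began, along the tool's axes at that moment; what a row does not reach only later rows make up. A row lasts 1/10 s, in which the tool goes at most 50 mm and 8.59 degrees, less where a joint would pass 70% of its speed; a pose out of reach is approached as far as the arm can. A call with a number of a shift or a turn outside -1 to 1 is refused whole. A call with a gripper value outside its range is refused whole. The fingers move at their own pace and stop on an object; FORCE is the grip in N (left out, the last holds). Time passes only in rows, so rows that repeat a pose let the fingers close. It gives the time, the measured TCP pose, the force, the opening and the grip force at its end, in the units of the state.
- ctrl.observe(): the state, without advancing time (a new reading comes with each control period).
- ctrl.capture(name): name is "scene" or "side" or "wrist"; returns the picture (420x560x3 uint8, red, green, blue); there is no depth.
- ctrl.get_calibration(name): a dict with "camera_matrix" (3x3 intrinsics, pixels), "rvec" (rotation vector, rad) and "tvec" (3), from world to camera coordinates, as OpenCV has them; the wrist camera has in their place "hand_eye" (4x4, takes a point from camera to tool coordinates, whose origin is the TCP and whose axes are the flange's). Camera axes: x right, y down, z forward; pixel columns grow to the right and rows downward; lengths in m; the calibration is good to about 2 mm. A picture is of the moment at which its call begins: read the wrist's pose just before it. get_calibration takes no time and is no camera call.
- ctrl.sign_off(): hands the job in; it is judged then, once.
The state is a dict: "time_s": time; "qpos": joint angles; "joint_vel": joint speeds; "joint_efforts": joint torques, N m; "tool_pos": TCP position; "ee_rot": TCP orientation; "wrist_force": force on the tool from outside, world axes, zero at the start; "ft_torque": the same for the moment, N m; "finger_gap": finger opening in m; "grip_force": force on a finger pad.
Only numpy, scipy, OpenCV 4.12 (cv2) and the standard library are available. Lean on these libraries where they do the work, as an engineer would, in place of code of your own. Each camera call takes 0.05 s, during which the arm holds its last target. There are 200 camera calls.

## Task

Bring the three glazed tiles in under the clear guard of the tile jig and line them up there as one tight straight row: glazed faces up, every tile with a short end flush against the back rail, long sides touching with no gaps, and the row touching the red end stop, in any order. The stop's setting is found by feel and it is held only by friction, so come up to it gently and do not shift it; leave the mug, the tape roll and the wooden rib alone.

Things in the scene. Friction and masses are not known exactly. Their poses are not given: they have to be found in the camera images.
- jig: fixed aluminium tile jig with a straight back rail (45 mm high, from y = -0.28 to 0.18). Origin on the table at the front face of the rail; x horizontal, through the rail away from the robot, y along the rail to the left, z up. Tiles go at -x, on the bare table, a short end on the rail face (x = 0). Clear guard above, posts behind the rail face, front and ends open
- guard_edge (a point): middle of the lower orange front edge of the clear guard, 85 mm in front of the rail face and 118 mm above the table (top of the edge 126 mm). The guard covers from here to the rail over the whole rail length, so the tool must reach in below it tilted
- stop_range (a point): point of the jig at table height, the middle of the red end stop's range (not the stop itself). The stop (12 mm in y, 72 mm in x from x = -0.076 to -0.004, 28 mm high, dark clamp above to 74 mm) is held on the rail by friction, slips at about 20 N. Its face towards -y stands up to 40 mm either side of here along y, not reported: feel for it. The row extends from it to -y
- tile_white: white-glazed tile, 80 mm long (its x) x 64 mm wide (its y), 26 mm tall at the round boss in the middle of its face, 18 mm of bare terracotta at the sides below a glazed face; about 0.2 kg; origin at the centre of its underside, z up
- tile_blue: blue-glazed tile, 80 mm long (its x) x 64 mm wide (its y), 26 mm tall at the round boss in the middle of its face, 18 mm of bare terracotta at the sides below a glazed face; about 0.2 kg; origin at the centre of its underside, z up
- tile_green: green-glazed tile, 80 mm long (its x) x 64 mm wide (its y), 26 mm tall at the round boss in the middle of its face, 18 mm of bare terracotta at the sides below a glazed face; about 0.2 kg; origin at the centre of its underside, z up
- mug: white spotted mug, 82 x 117 x 91 mm, a bystander; origin under its centre
- tape_roll: roll of blue tape lying flat, 103 mm across, 25 mm high, a bystander; origin under its centre
- wood_rib: flat wooden modelling rib, 46 x 104 x 8 mm, a bystander; origin under its centre
Mind the look-alikes: they are no part of the job. Leave any pink or yellow look-alike of the tile_blue alone.

How it is judged (in metres and radians):
At the end, for the whole second after the job is handed in: All three tiles lie flat on the table, at rest, each with a short end within 3.5 mm of the rail and square to it within 3.4 degrees, no two tile centres more than 132 mm apart (gaps in the row add up to 4 mm at most), and the end tile within about 4 mm of the red stop (stop_c3) (x of tile_white in the frame of jig between -0.0435 and -0.035 m and angle between the x axis of each of tile_white, tile_blue, tile_green and the x axis of jig, either way round below 0.06 rad and angle between each of tile_white, tile_blue, tile_green's own z axis and vertical below 0.08 rad and height (world z) of each of tile_white, tile_blue, tile_green below 0.006 m and linear speed of each of tile_white, tile_blue, tile_green below 0.01 m/s and x of tile_blue in the frame of jig between -0.0435 and -0.035 m and x of tile_green in the frame of jig between -0.0435 and -0.035 m and horizontal distance between tile_white and tile_blue below 0.132 m and horizontal distance between each of tile_white, tile_blue and tile_green below 0.132 m and horizontal distance between any of tile_white, tile_blue, tile_green and stop_c3 below 0.042 m); the robot touches nothing.
It fails at once if the end stop is shifted more than 6 mm along the rail (distance of stop_c3 from where it was at the start of the episode above 0.006 m).
It fails at once if the mug is moved more than 20 mm (distance of mug from where it was at the start of the episode above 0.02 m).
It fails at once if the tape roll is moved more than 20 mm (distance of tape_roll from where it was at the start of the episode above 0.02 m).
It fails at once if the wooden rib is moved more than 20 mm (distance of wood_rib from where it was at the start of the episode above 0.02 m).
It also fails if it takes over 64 s, if anything falls off the work surface, if the arm or the gripper's body presses on something with over 40 N, if the wrist force passes 120 N, or if a joint passes its speed limit or range.

## Working session

There is one attempt and no reset: what is moved stays moved. The work goes in short steps, Python scripts to look and compute and a shell command to move; the robot and the scene stay as the last step left them, time stands still between calls to the robot, and variables do not carry over. Pictures are saved under pics/ and viewed, at most 10 in all, crops included, and the job is handed in when it is done.

```bash
mkdir -p pics; python3 - <<'E'
from bench import ctrl
import cv2, numpy as np
for n in ["scene","side"]:
    im=ctrl.capture(n); cv2.imwrite(f"pics/{n}0.png",im[:,:,::-1])
    c=ctrl.get_calibration(n); print(n,{k:np.round(v,4).tolist() for k,v in c.items()})
print(np.round(ctrl.get_calibration("wrist")["hand_eye"],4).tolist())
o=ctrl.observe();print({k:np.round(v,3).tolist() for k,v in o.items()})
E
```

```text
scene {'camera_matrix': [[450.502, 0.0, 271.2774], [0.0, 450.502, 209.9259], [0.0, 0.0, 1.0]], 'rvec': [2.0736, -0.8945, 0.4702], 'tvec': [-0.3974, 0.2982, 0.8478]}
side {'camera_matrix': [[524.5263, 0.0, 283.3702], [0.0, 524.5263, 210.5377], [0.0, 0.0, 1.0]], 'rvec': [2.1994, -0.4905, 0.2318], 'tvec': [-0.4956, 0.2134, 1.2987]}
[[-0.0005, -0.9553, -0.2956, 0.0753], [1.0, -0.0003, -0.0008, -0.0009], [0.0007, -0.2956, 0.9553, -0.125], [0.0, 0.0, 0.0, 1.0]]
{'time_s': 0.1, 'qpos': [62.824, 30.274, 82.152, 0.002, 67.692, -10.229], 'joint_vel': [0.06, -0.074, -0.103, -0.037, -0.038, -0.087], 'joint_efforts': [0.0, -44.33, -17.859, -0.0, 0.004, -0.0], 'tool_pos': [0.182, 0.597, 0.247], 'ee_rot': [[-0.957, 0.292, -0.001], [0.292, 0.957, -0.002], [0.0, -0.002, -1.0]], 'wrist_force': [-0.648, -0.007, 0.473], 'ft_torque': [-0.005, 0.006, 0.004], 'grip_force': 0.0, 'finger_gap': 0.085}
```

View pics/scene0.png

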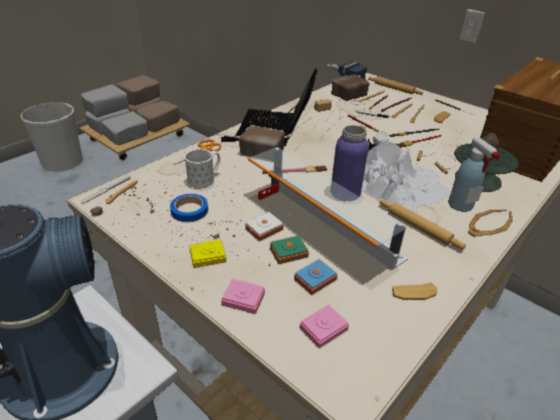

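View pics/side0.png

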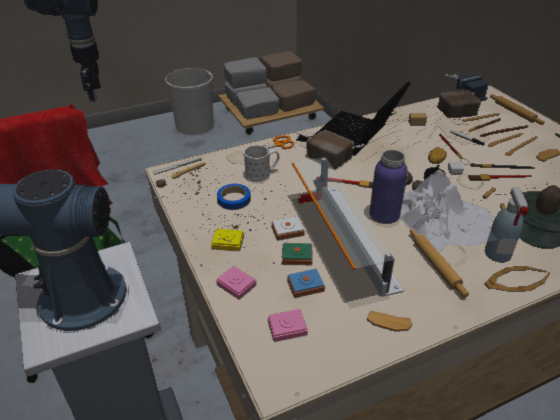

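The scene view shows the white tile at (265,226), green (289,247), blue (315,276), the orange guard edge from (248,159) to (395,255), and the red stop near (268,191). The yellow and pink tiles are look-alikes. The side view shows white at (288,228), green (297,252) and blue (306,283).

```bash
cat > h.py <<'E'
from bench import ctrl
import cv2, numpy as np
def cam(n):
    if n=="wrist":
        o=ctrl.observe();T=np.eye(4);T[:3,:3]=o["ee_rot"];T[:3,3]=o["tool_pos"]
        c=ctrl.get_calibration(n);return np.array(c["camera_matrix"]),T@np.array(c["hand_eye"])
    c=ctrl.get_calibration(n);R=cv2.Rodrigues(np.array(c["rvec"],float))[0];t=np.array(c["tvec"],float).ravel()
    M=np.eye(4);M[:3,:3]=R.T;M[:3,3]=-R.T@t
    return np.array(c["camera_matrix"]),M
def cast(C,uv,z):
    K,M=C;uv=np.atleast_2d(np.asarray(uv,float))
    d=(np.c_[uv,np.ones(len(uv))]@np.linalg.inv(K).T)@M[:3,:3].T;p=M[:3,3]
    return (p+d*((z-p[2])/d[:,2])[:,None])
def proj(C,P):
    K,M=C;q=(np.atleast_2d(P)-M[:3,3])@M[:3,:3];q=q@K.T;return q[:,:2]/q[:,2:]
HSV={"blue":((95,120,80),(115,255,255)),"green":((65,90,40),(92,255,255)),"white":((0,0,175),(180,60,255)),"orange":((5,180,120),(18,255,255)),"red":((172,150,60),(180,255,255))}
def mask(im,c):
    return cv2.inRange(cv2.cvtColor(im,cv2.COLOR_RGB2HSV),*map(np.array,HSV[c]))
def blobs(m,amin=60):
    cs=cv2.findContours(m,cv2.RETR_EXTERNAL,cv2.CHAIN_APPROX_NONE)[0]
    return sorted([c for c in cs if cv2.contourArea(c)>amin],key=cv2.contourArea,reverse=True)
def rect(C,c,z):
    """min-area rectangle of a contour cast onto height z: centre, (long,short), angle of long side (deg)"""
    P=cast(C,cv2.convexHull(c)[:,0],z)[:,:2]
    (x,y),(w,h),a=cv2.minAreaRect((P*1000).astype(np.float32))
    if w<h: w,h,a=h,w,a+90
    return round(x,1),round(y,1),round(w,1),round(h,1),round((a+90)%180-90,1)
E
python3 - <<'E'
from h import *
for n in ["scene","side"]:
    im=cv2.imread(f"pics/{n}0.png")[:,:,::-1].copy();C=cam(n)
    for c in ["white","green","blue"]:
        for b in blobs(mask(im,c)):
            r=rect(C,b,0.018)
            if 40<r[2]<120 and 30<r[3]<100: print(n,c,b[:,0].mean(0).round(),r)
    b=max(blobs(mask(im,"orange"),10),key=lambda b:cv2.minAreaRect(b)[1][0]+cv2.minAreaRect(b)[1][1])
    bs=[b for b in blobs(mask(im,"orange"),5)]
    print(n,"orange",[(x[:,0].min(0).tolist(),x[:,0].max(0).tolist()) for x in bs])
    for x in blobs(mask(im,"red"),10): print("red",x[:,0].min(0),x[:,0].max(0))
a=[cv2.resize(cv2.imread(f"pics/{n}0.png")[y:y+140,x:x+180],None,fx=4,fy=4,interpolation=cv2.INTER_CUBIC) for n,x,y in [("scene",230,150)]]
cv2.imwrite("pics/crop0.png",a[0])
E
```

```text
scene white [264. 163.] (790.5, 217.7, 83.7, 33.8, 82.2)
scene white [230. 131.] (872.0, 450.1, 89.8, 41.8, 2.8)
scene green [289. 246.] (545.3, -95.9, 73.8, 56.8, -26.4)
scene blue [315. 273.] (516.9, -201.6, 72.0, 54.1, -8.9)
scene orange [([249, 158], [377, 245]), ([199, 140], [215, 149])]
side green [297. 251.] (542.5, -93.6, 72.9, 54.7, -25.3)
side blue [233. 194.] (480.6, 220.5, 98.7, 97.1, -25.3)
side blue [305. 280.] (515.7, -197.8, 72.2, 57.3, -9.2)
side orange [([293, 164], [354, 267]), ([274, 136], [292, 147])]
red [  0 125] [ 87 183]
red [ 76 131] [ 94 155]
red [ 62 119] [ 78 132]
red [ 85 153] [ 96 172]
red [ 80 180] [ 88 185]
red [ 11 118] [ 19 129]
```

View pics/crop0.png

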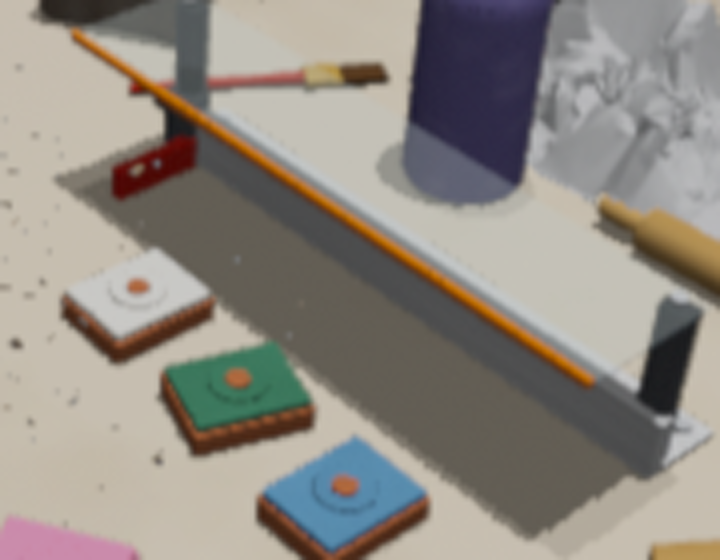

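The crop (4x, offset (230,150)) shows the stop's red front end at about px (259–279, 184–199) near the far end of the rail, and the white tile's face corners at crop (65,300), (155,250), (213,300), (118,348). The near foot of the rail is at crop (652,475).

```bash
cat >> h.py <<'E'
def orange(C,im):
    b=max(blobs(mask(im,"orange"),5),key=cv2.contourArea)
    P=cast(C,b[:,0],0.122)[:,:2];vx,vy,x0,y0=cv2.fitLine(P.astype(np.float32),cv2.DIST_HUBER,0,.01,.01).ravel()
    if vy<0: vx,vy=-vx,-vy
    s=(P-[x0,y0])@[vx,vy];return np.array([x0,y0])+np.array([vx,vy])*np.array([[s.min()],[s.max()]]),np.degrees(np.arctan2(-vx,vy))
E
python3 - <<'E'
from h import *
for n in ["scene","side"]:
    im=cv2.imread(f"pics/{n}0.png")[:,:,::-1].copy();C=cam(n)
    e,a=orange(C,im);print(n,"edge ends",e.round(4).tolist(),"jig yaw",round(a,2),np.linalg.norm(e[1]-e[0]))
C=cam("scene");f=lambda p:np.array(p)/4+[230,150]
print("white",cv2.minAreaRect((cast(C,f([(65,300),(155,250),(213,300),(118,348)]),.018)[:,:2]*1000).astype(np.float32)))
print("rail foot",cast(C,f([(652,475)]),0).round(4), "top",cast(C,f([(213,112)]),.045).round(4))
print("stop",cast(C,f([(116,197),(195,165)]),0.0).round(4),cast(C,f([(113,172),(190,140)]),0.028).round(4))
E
```

```text
scene edge ends [[0.586, -0.3027], [0.6489, 0.1492]] jig yaw -7.93 0.4562644552813664
side edge ends [[0.587, -0.2982], [0.6467, 0.1463]] jig yaw -7.65 0.4485026486228112
white ((564.5596923828125, 6.361286163330078), (64.97926330566406, 82.24281311035156), 81.89647674560547)
rail foot [[ 0.6725 -0.3161  0.    ]] top [[0.7334 0.0912 0.045 ]]
stop [[0.6536 0.1116 0.    ]
 [0.7234 0.0981 0.    ]] [[0.6458 0.1071 0.028 ]
 [0.7139 0.0954 0.028 ]]
```

```bash
cat >> h.py <<'E'
from scipy.spatial.transform import Rotation as Ro
YAW=np.radians(-7.8);O=np.array([.7081,-.0385]) # jig
J=np.array([[np.cos(YAW),-np.sin(YAW)],[np.sin(YAW),np.cos(YAW)]])
def toj(p): return (np.asarray(p)[...,:2]-O)@J
def tow(p): return np.asarray(p)@J.T+O
def plan(jx,jy,z,yaw=0,tilt=50,frm=None):
    """row numbers to bring TCP to jig point (jx,jy), height z; yaw rel. jig deg; frm=(pos,R) else measured"""
    a=np.radians(tilt);R0=np.array([[-np.cos(a),0,np.sin(a)],[0,1,0],[-np.sin(a),0,-np.cos(a)]])
    R=Ro.from_euler("z",np.degrees(YAW)+yaw,degrees=True).as_matrix()@R0
    if frm is None: o=ctrl.observe();frm=(np.array(o["tool_pos"]),np.array(o["ee_rot"]))
    P=np.r_[tow([jx,jy]),z]
    s=frm[1].T@(P-frm[0])/.3;t=Ro.from_matrix(frm[1].T@R).as_rotvec()/(np.pi/2)
    print("row",np.r_[s,t].round(4).tolist(),"mm",round(np.linalg.norm(s)*300),"deg",round(np.linalg.norm(t)*90));return P,R
def st():
    o=ctrl.observe();R=np.array(o["ee_rot"]);print("t",round(o["time_s"],2),"jig",toj(o["tool_pos"]).round(4),"z",round(o["tool_pos"][2],4),"F",np.round(o["wrist_force"],1),"gap",round(o["finger_gap"],4),"grip",round(o["grip_force"],1),"q",np.round(o["qpos"],0))
E
python3 - <<'E'
from h import *
print(ctrl.nose_length)
for n in ("white",(.5645,.0064)),("green",(.544,-.0948)),("blue",(.5163,-.1997)): print(n[0],toj(n[1]).round(4))
f=plan(-.174,.025,.18,tilt=0); plan(-.174,.025,.08,frm=f)
E
```

```text
0.017
white [-0.1484  0.025 ]
green [-0.1549 -0.0781]
blue [-0.1681 -0.1857]
row [-1.7099, -1.5254, 0.2271, -0.0013, -0.0004, -0.1016] mm 691 deg 9
row [0.0, 0.0, 0.3333, -0.0, -0.5556, 0.0] mm 100 deg 50
```

```bash
python3 -m handwheel '[[-0.85,-0.76,0,0,0,-0.1,0.88],[-0.85,-0.76,0,0,0,-0.1,0.88],[-0.85,-0.76,0,0,0,-0.1,0.88],[-0.85,-0.76,0,0,0,-0.1,0.88],[-0.85,-0.76,0,0,0,-0.1,0.88],[-0.85,-0.76,0,0,0,-0.1,0.88],[-0.85,-0.76,0,0,0,-0.1,0.88],[-0.85,-0.76,0,0,0,-0.1,0.88]]' 30
python3 - <<'E'
from h import *
st();f=plan(-.174,.025,.18,tilt=0); plan(-.174,.025,.09)
E
```

```text
time_s: 0.9
tool_pos: [0.3621, 0.3017, 0.2482]
ee_rot: [[-0.989, 0.145, 0.001], [0.145, 0.989, -0.001], [-0.001, -0.001, -1.0]]
wrist_force: [1.0, 0.9, 0.4]
finger_gap: 0.0751
grip_force: 0.0
t 0.9 jig [-0.389   0.2901] z 0.2482 F [1.  0.9 0.4] gap 0.0751 grip 0.0 q [ 26.  18. 103.  -0.  58. -55.]
row [-0.7246, -0.8767, 0.229, -0.0009, 0.0005, -0.0059] mm 348 deg 1
row [-0.7244, -0.8763, 0.529, -0.0034, -0.5551, -0.0051] mm 376 deg 50
```

```bash
python3 -m handwheel '[[-0.72,-0.87,0.23,0,0,-0.005,0.88],[-0.72,-0.87,0.23,0,0,-0.005,0.88],[-0.72,-0.87,0.23,0,0,-0.005,0.88],[-0.72,-0.87,0.23,0,0,-0.005,0.88],[-0.724,-0.876,0.53,0,-0.555,-0.005,0.88],[-0.724,-0.876,0.53,0,-0.555,-0.005,0.88],[-0.724,-0.876,0.53,0,-0.555,-0.005,0.88],[-0.724,-0.876,0.53,0,-0.555,-0.005,0.88],[-0.724,-0.876,0.53,0,-0.555,-0.005,0.88],[-0.724,-0.876,0.53,0,-0.555,-0.005,0.88],[-0.724,-0.876,0.53,0,-0.555,-0.005,0.88],[-0.724,-0.876,0.53,0,-0.555,-0.005,0.88]]'
python3 - <<'E'
from h import *
st();C=cam("wrist");im=ctrl.capture("wrist");cv2.imwrite("pics/w1.png",im[:,:,::-1])
plan(-.172,.025,.018)
E
```

```text
time_s: 2.1
tool_pos: [0.5946, 0.022, 0.1913]
ee_rot: [[-0.792, 0.137, 0.595], [0.104, 0.991, -0.09], [-0.602, -0.01, -0.799]]
wrist_force: [-0.6, 0.4, 0.5]
finger_gap: 0.0749
grip_force: 0.0
t 2.1 jig [-0.1207  0.0445] z 0.1913 F [-0.6  0.4  0.5] gap 0.0749 grip 0.0 q [ -9.  27. 115.  -1.   0. -90.]
row [0.4992, -0.0608, 0.3604, -0.0049, -0.1396, 0.0041] mm 186 deg 13
```

View pics/w1.png

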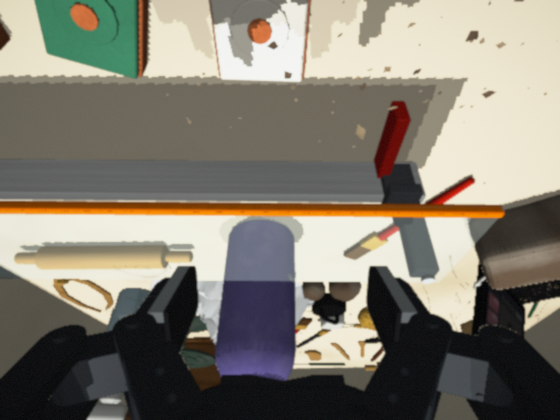

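The wrist view shows the white tile at (260,35), square to the rail, green at (90,30) to its left, and the red stop at (393,140). Joint 5 has hit its limit of 0, so I check the kinematics.

```bash
cat >> h.py <<'E'
D=[((62.825,30.224,82.088,67.689),(.182,.598,.248))]
E
python3 - <<'E'
from h import *
o=ctrl.observe();q=o["qpos"];print(np.round(q,2))
rows=[((30.224,82.088,67.689),(np.hypot(.182,.598),.248)),((18,103,58),(np.hypot(.3621,.3017),.2482)),((q[1],q[2],q[4]),(np.hypot(*o["tool_pos"][:2]),o["tool_pos"][2]))]
A=[];b=[]
for (a,c,e),(r,z) in rows:
    a,c,e=np.radians([a,a+c,a+c+e]);A+=[[1,0,np.sin(a),np.sin(c),np.sin(e)],[0,1,np.cos(a),np.cos(c),np.cos(e)]];b+=[r,z]
x=np.linalg.lstsq(np.array(A),np.array(b),rcond=None);print("a h l1 l2 L",x[0].round(3),x[3].round(3),(np.array(A)@x[0]-b).round(4))
a,h,l1,l2,L=x[0]
for r in (.5,.55,.6,.66):
  for tilt in (0,30,40,50,60):
    t=np.radians(tilt);W=np.array([r-L*np.sin(t)-a,.02+L*np.cos(t)-h]);d=np.hypot(*W)
    c3=(d*d-l1*l1-l2*l2)/(2*l1*l2)
    if abs(c3)>1: print(r,tilt,"no");continue
    q3=np.arccos(c3);q2=np.arctan2(W[0],W[1])-np.arctan2(l2*np.sin(q3),l1+l2*np.cos(q3))
    print(r,tilt,"q2 %.0f q3 %.0f q5 %.0f"%tuple(np.degrees([q2,q3,np.pi-t-q2-q3])))
E
```

```text
[-8.5900e+00  2.7210e+01  1.1534e+02 -7.3000e-01  1.0000e-02 -9.0210e+01]
a h l1 l2 L [ 0.066 -0.084  0.651  0.242  0.146] [3.032 2.332 0.583 0.14  0.089] [-0.008  -0.0078  0.0054  0.0159  0.0026 -0.008 ]
0.5 0 q2 41 q3 137 q5 2
0.5 30 q2 47 q3 162 q5 -59
0.5 40 no
0.5 50 no
0.5 60 no
0.55 0 q2 42 q3 126 q5 12
0.55 30 q2 44 q3 146 q5 -40
0.55 40 q2 47 q3 154 q5 -61
0.55 50 q2 54 q3 165 q5 -89
0.55 60 no
0.6 0 q2 43 q3 115 q5 22
0.6 30 q2 43 q3 133 q5 -27
0.6 40 q2 45 q3 140 q5 -46
0.6 50 q2 49 q3 147 q5 -66
0.6 60 q2 53 q3 155 q5 -88
0.66 0 q2 46 q3 102 q5 32
0.66 30 q2 45 q3 120 q5 -15
0.66 40 q2 46 q3 126 q5 -32
0.66 50 q2 47 q3 132 q5 -49
0.66 60 q2 50 q3 138 q5 -68
```

```bash
python3 - <<'E'
from h import *
f=plan(-.18,.03,.28,tilt=15);f0=None
g=plan(-.16,.03,.28,yaw=45,tilt=50);h=plan(-.13,.03,.28,yaw=0,tilt=75)
print("from A");plan(-.16,.03,.28,yaw=45,tilt=50,frm=f)
print("from B");plan(-.13,.03,.28,yaw=0,tilt=75,frm=g)
E
```

```text
row [-0.0106, -0.0529, -0.3494, -0.006, 0.2493, 0.0024] mm 106 deg 22
row [-0.0635, -0.0528, -0.3089, -0.3509, -0.1348, -0.3582] mm 96 deg 47
row [-0.1429, -0.0527, -0.2481, -0.004, -0.4174, 0.0051] mm 87 deg 38
from A
row [-0.0644, 0.0, 0.0173, -0.2727, -0.3684, -0.428] mm 20 deg 56
from B
row [-0.0455, -0.0707, 0.0542, 0.4469, -0.2633, 0.2326] mm 30 deg 51
```

```bash
python3 -m handwheel '[[-0.01,-0.05,-0.35,0,0.25,0,0.88],[-0.01,-0.05,-0.35,0,0.25,0,0.88],[-0.01,-0.05,-0.35,0,0.25,0,0.88],[-0.01,-0.05,-0.35,0,0.25,0,0.88]]'
python3 -m handwheel '[[-0.064,0,0.017,-0.27,-0.37,-0.43,0.88],[-0.064,0,0.017,-0.27,-0.37,-0.43,0.88],[-0.064,0,0.017,-0.27,-0.37,-0.43,0.88],[-0.064,0,0.017,-0.27,-0.37,-0.43,0.88],[-0.064,0,0.017,-0.27,-0.37,-0.43,0.88],[-0.064,0,0.017,-0.27,-0.37,-0.43,0.88],[-0.064,0,0.017,-0.27,-0.37,-0.43,0.88],[-0.064,0,0.017,-0.27,-0.37,-0.43,0.88]]'
python3 - <<'E'
from h import *
st();plan(-.13,.03,.28,yaw=0,tilt=75)
E
```

```text
time_s: 2.55
tool_pos: [0.5316, 0.0164, 0.28]
ee_rot: [[-0.959, 0.137, 0.246], [0.13, 0.991, -0.044], [-0.25, -0.011, -0.968]]
wrist_force: [0.8, -0.3, -0.4]
finger_gap: 0.075
grip_force: 0.0
time_s: 3.35
tool_pos: [0.5798, 0.0539, 0.332]
ee_rot: [[-0.713, -0.47, 0.521], [-0.36, 0.882, 0.303], [-0.602, 0.029, -0.798]]
wrist_force: [0.7, -0.5, 0.5]
finger_gap: 0.075
grip_force: 0.0
t 3.35 jig [-0.1397  0.0742] z 0.332 F [ 0.7 -0.5  0.5] gap 0.075 grip 0.0 q [ -19.   13.  106.   42.   43. -164.]
row [0.1498, -0.1433, 0.099, 0.3462, -0.4136, 0.2115] mm 69 deg 52
```

Vertical picking needs the unflipped wrist and the tilted reach needs it flipped. So I'll set all three tiles in front of the guard with a vertical tool first, then flip once for the pushes.

```bash
python3 - <<'E'
from h import *
plan(-.15,.025,.2,tilt=0)
E
```

```text
row [0.3617, -0.1255, 0.274, 0.1456, 0.3919, 0.3779] mm 141 deg 51
```

```bash
python3 -m handwheel '[[0.36,-0.125,0.27,0.146,0.392,0.378,0.88],[0.36,-0.125,0.27,0.146,0.392,0.378,0.88],[0.36,-0.125,0.27,0.146,0.392,0.378,0.88],[0.36,-0.125,0.27,0.146,0.392,0.378,0.88],[0.36,-0.125,0.27,0.146,0.392,0.378,0.88],[0.36,-0.125,0.27,0.146,0.392,0.378,0.88],[0.36,-0.125,0.27,0.146,0.392,0.378,0.88],[0.36,-0.125,0.27,0.146,0.392,0.378,0.88]]'
cat >> h.py <<'E'
def tiles(C,im,zf=.018):
    for c in ["white","green","blue"]:
        for b in blobs(mask(im,c),400):
            r=rect(C,b,zf)
            if 60<r[2]<95 and 40<r[3]<80:
                on=[b[:,0].min()<2,b[:,0,0].max()>557,b[:,0,1].max()>417];
                print(c,"jig",toj(np.array(r[:2])/1000).round(4),"size",r[2:4],"yaw rel",round((r[4]+7.8+90)%180-90,1),"cut" if any(on) else "")
    oc=blobs(mask(im,"orange"),8)
    for b in oc[:8]:
        (u,v),(w,h),_=cv2.minAreaRect(b)
        if max(w,h)<45: print("boss?",(round(u),round(v)),toj(cast(C,[(u,v)],.026)[0]).round(4))
E
python3 - <<'E'
from h import *
st();C=cam("wrist");im=ctrl.capture("wrist");cv2.imwrite("pics/w2.png",im[:,:,::-1])
tiles(C,im)
try:
  e,a=orange(C,im);print("edge in jig",toj(e).round(4),"yaw",a)
except Exception as x: print(x)
plan(-.1484,.025,.1,tilt=0);plan(-.1484,.025,.019,tilt=0)
E
```

```text
time_s: 4.15
tool_pos: [0.5627, 0.007, 0.1998]
ee_rot: [[-0.991, 0.136, -0.002], [0.136, 0.991, -0.0], [0.001, -0.0, -1.0]]
wrist_force: [-0.6, 0.8, -0.7]
finger_gap: 0.0755
grip_force: 0.0
t 4.15 jig [-0.1502  0.0254] z 0.1998 F [-0.6  0.8 -0.7] gap 0.0755 grip 0.0 q [-11.  29.  94.  -0.  57. -93.]
white jig [-0.2507  0.0702] size (71.8, 52.7) yaw rel 86.3 
white jig [-0.2594  0.2108] size (61.0, 60.9) yaw rel 54.4 
green jig [-0.1563 -0.0823] size (75.3, 59.0) yaw rel -19.1 
blue jig [-0.169  -0.1906] size (75.0, 60.2) yaw rel -0.9 
edge in jig [[-0.0837 -0.038 ]
 [-0.0836  0.0864]] yaw -7.843554
row [-0.0098, -0.0002, 0.3319, -0.0001, -0.0015, -0.0001] mm 100 deg 0
row [-0.0104, -0.0002, 0.6019, -0.0001, -0.0015, -0.0001] mm 181 deg 0
```

View pics/w2.png

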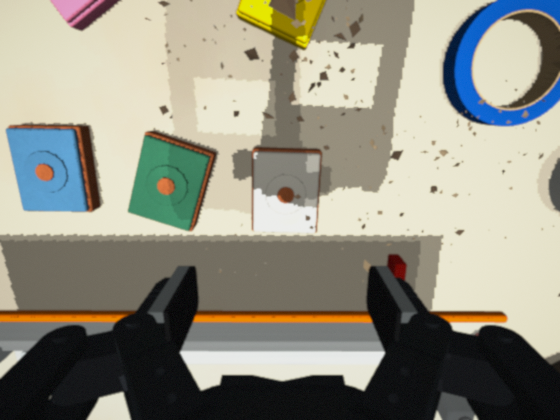

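White is at px (252–321, 150–233) with its boss at (286,195). The green boss is at (166,186), the blue boss at (45,172), and the stop's red end at (398,265).

```bash
python3 - <<'E'
from h import *
C=cam("wrist")
for z in(.024,):print(toj(cast(C,[(286,195),(166,186),(45,172)],z)).round(4))
print(toj(cast(C,[(252,150),(321,150),(318,233),(253,233)],.018)).round(4))
print("stop front top corners",toj(cast(C,[(389,257),(403,259)],.028)).round(4))
E
```

```text
[[-0.1485  0.0275]
 [-0.1571 -0.0819]
 [-0.17   -0.1896]]
[[-0.1888 -0.0031]
 [-0.1888  0.059 ]
 [-0.1089  0.0587]
 [-0.109  -0.0043]]
stop front top corners [[-0.0881  0.1265]
 [-0.086   0.1401]]
```

```bash
python3 -m handwheel '[[-0.005,0.007,0.3,0,0,0,0.93],[-0.005,0.007,0.3,0,0,0,0.93],[-0.005,0.007,0.5,0,0,0,0.93],[-0.005,0.007,0.58,0,0,0,0.93],[-0.005,0.007,0.603,0,0,0,0.93],[-0.005,0.007,0.603,0,0,0,0.93]]'
python3 -m handwheel '[[0,0,0,0,0,0,0.5],[0,0,0,0,0,0,0.5],[0,0,0,0,0,0,0.5],[0,0,0,0,0,0,0.5],[0,0,0,0,0,0,0.5],[0,0,0,0,0,0,0.5],[0,0,0,0,0,0,0.5]]' 30
python3 -c "
from h import *
st()"
```

```text
time_s: 4.8
tool_pos: [0.5621, 0.0079, 0.0181]
ee_rot: [[-0.99, 0.138, -0.005], [0.138, 0.99, 0.001], [0.005, 0.0, -1.0]]
wrist_force: [0.2, -0.7, 1.0]
finger_gap: 0.0795
grip_force: 0.0
time_s: 5.5
tool_pos: [0.5645, 0.0075, 0.0208]
ee_rot: [[-0.99, 0.139, 0.001], [0.139, 0.99, -0.0], [-0.001, -0.0, -1.0]]
wrist_force: [-0.0, 1.0, 7.8]
finger_gap: 0.0629
grip_force: 34.8
t 5.5 jig [-0.1485  0.0261] z 0.0208 F [-0.   1.   7.8] gap 0.0629 grip 34.8 q [-11.  46.  99.  -0.  35. -93.]
```

```bash
python3 -m handwheel '[[0,0,-0.04,0,0,0,0.5],[0,0,-0.04,0,0,0,0.5],[-0.028,0.08,-0.04,0,0,0,0.5],[-0.028,0.163,-0.04,0,0,0,0.5],[-0.028,0.163,-0.04,0,0,0,0.5],[-0.028,0.163,-0.005,0,0,0,0.5],[-0.028,0.163,-0.005,0,0,0,0.5],[-0.028,0.163,-0.005,0,0,0,0.5],[-0.028,0.163,-0.005,0,0,0,0.9],[-0.028,0.163,-0.005,0,0,0,0.9],[-0.028,0.163,-0.005,0,0,0,0.9],[-0.028,0.163,-0.2,0,0,0,0.9],[-0.028,0.163,-0.35,0,0,0,0.9],[-0.028,0.163,-0.35,0,0,0,0.9]]'
python3 - <<'E'
from h import *
st();plan(-.1571,-.0819,.12,yaw=-18.5,tilt=0);plan(-.1571,-.0819,.0215,yaw=-18.5,tilt=0)
E
```

```text
time_s: 6.9
tool_pos: [0.5825, 0.0544, 0.1289]
ee_rot: [[-0.99, 0.139, 0.009], [0.139, 0.99, -0.001], [-0.009, 0.0, -1.0]]
wrist_force: [0.8, -0.2, 0.7]
finger_gap: 0.0765
grip_force: 0.0
t 6.9 jig [-0.1371  0.075 ] z 0.1289 F [ 0.8 -0.2  0.7] gap 0.0765 grip 0.0 q [ -6.  36.  94.  -0.  49. -88.]
row [0.0654, -0.5232, 0.0291, 0.001, 0.0055, 0.2037] mm 158 deg 18
row [0.0683, -0.5233, 0.3574, 0.001, 0.0055, 0.2037] mm 191 deg 18
```

```bash
python3 -m handwheel '[[0.066,-0.52,0.03,0,0.004,0.204,0.95],[0.066,-0.52,0.03,0,0.004,0.204,0.95],[0.066,-0.52,0.03,0,0.004,0.204,0.95],[0.066,-0.523,0.03,0,0.004,0.204,0.95],[0.068,-0.523,0.18,0,0.004,0.204,0.95],[0.068,-0.523,0.3,0,0.004,0.204,0.95],[0.068,-0.523,0.357,0,0.004,0.204,0.95],[0.068,-0.523,0.357,0,0.004,0.204,0.95],[0.068,-0.523,0.357,0,0.004,0.204,0.5],[0.068,-0.523,0.357,0,0.004,0.204,0.5],[0.068,-0.523,0.357,0,0.004,0.204,0.5],[0.068,-0.523,0.357,0,0.004,0.204,0.5],[0.068,-0.523,0.357,0,0.004,0.204,0.5],[0.068,-0.523,0.357,0,0.004,0.204,0.5]]'
python3 - <<'E'
from h import *
st();plan(-.140,-.015,.0335,yaw=0,tilt=0);plan(-.140,-.015,.0225,yaw=0,tilt=0)
E
```

```text
time_s: 8.3
tool_pos: [0.5366, -0.0977, 0.0173]
ee_rot: [[-0.896, 0.443, -0.008], [0.443, 0.896, 0.002], [0.008, -0.002, -1.0]]
wrist_force: [0.1, 0.5, 2.8]
finger_gap: 0.0632
grip_force: 35.6
t 8.3 jig [-0.1619 -0.0819] z 0.0173 F [0.1 0.5 2.8] gap 0.0632 grip 35.6 q [-22.  45. 102.  -0.  33. -86.]
row [0.0021, 0.2345, -0.0546, -0.0003, -0.005, -0.2058] mm 72 deg 19
row [0.0019, 0.2346, -0.0179, -0.0003, -0.005, -0.2058] mm 71 deg 19
```

```bash
python3 -m handwheel '[[0,0,-0.05,0,0,0,0.5],[0,0,-0.05,0,0,0,0.5],[0.002,0.12,-0.05,0,-0.005,-0.1,0.5],[0.002,0.235,-0.05,0,-0.005,-0.205,0.5],[0.002,0.235,-0.05,0,-0.005,-0.205,0.5],[0.002,0.235,-0.05,0,-0.005,-0.205,0.5],[0.002,0.235,-0.005,0,-0.005,-0.205,0.5],[0.002,0.235,-0.003,0,-0.005,-0.205,0.5],[0.002,0.235,-0.003,0,-0.005,-0.205,0.5],[0.002,0.235,-0.003,0,-0.005,-0.205,0.9],[0.002,0.235,-0.003,0,-0.005,-0.205,0.9],[0.002,0.235,-0.003,0,-0.005,-0.205,0.9],[0.002,0.235,-0.2,0,-0.005,-0.205,0.9],[0.002,0.235,-0.35,0,-0.005,-0.205,0.9],[0.002,0.235,-0.35,0,-0.005,-0.205,0.9]]'
python3 - <<'E'
from h import *
st();plan(-.170,-.1896,.12,yaw=-1,tilt=0);plan(-.17,-.1896,.0215,yaw=-1,tilt=0)
E
```

```text
time_s: 9.8
tool_pos: [0.5716, -0.0353, 0.1265]
ee_rot: [[-0.991, 0.137, 0.009], [0.137, 0.991, -0.003], [-0.01, -0.002, -1.0]]
wrist_force: [1.2, 0.2, 0.2]
finger_gap: 0.0773
grip_force: 0.0
t 9.8 jig [-0.1357 -0.0154] z 0.1265 F [1.2 0.2 0.2] gap 0.0773 grip 0.0 q [-15.  36.  96.  -0.  48. -97.]
row [0.1137, -0.5808, 0.0215, -0.001, 0.0062, 0.0102] mm 178 deg 1
row [0.1169, -0.5803, 0.3498, -0.001, 0.0062, 0.0102] mm 206 deg 1
```

```bash
python3 -m handwheel '[[0.11,-0.58,0.02,0,0.003,0.01,0.95],[0.11,-0.58,0.02,0,0.003,0.01,0.95],[0.11,-0.58,0.02,0,0.003,0.01,0.95],[0.11,-0.58,0.02,0,0.003,0.01,0.95],[0.11,-0.58,0.18,0,0.003,0.01,0.95],[0.11,-0.58,0.3,0,0.003,0.01,0.95],[0.11,-0.58,0.345,0,0.003,0.01,0.95],[0.11,-0.58,0.345,0,0.003,0.01,0.95],[0.11,-0.58,0.345,0,0.003,0.01,0.5],[0.11,-0.58,0.345,0,0.003,0.01,0.5],[0.11,-0.58,0.345,0,0.003,0.01,0.5],[0.11,-0.58,0.345,0,0.003,0.01,0.5],[0.11,-0.58,0.345,0,0.003,0.01,0.5],[0.11,-0.58,0.345,0,0.003,0.01,0.5]]'
python3 - <<'E'
from h import *
st();plan(-.140,-.105,.0335,yaw=0,tilt=0)
E
```

```text
time_s: 11.2
tool_pos: [0.5121, -0.2024, 0.0193]
ee_rot: [[-0.988, 0.152, -0.004], [0.152, 0.988, -0.001], [0.004, -0.001, -1.0]]
wrist_force: [0.1, 1.5, 6.7]
finger_gap: 0.0632
grip_force: 35.5
t 11.2 jig [-0.172 -0.189] z 0.0193 F [0.1 1.5 6.7] gap 0.0632 grip 35.5 q [ -33.   45.  101.   -0.   34. -114.]
row [-0.1017, 0.2818, -0.048, -0.0007, -0.0023, -0.0107] mm 91 deg 1
```

```bash
python3 -m handwheel '[[0,0,-0.05,0,0,0,0.5],[0,0,-0.05,0,0,0,0.5],[-0.05,0.13,-0.05,0,-0.002,-0.01,0.5],[-0.1,0.27,-0.05,0,-0.002,-0.01,0.5],[-0.1,0.27,-0.05,0,-0.002,-0.01,0.5],[-0.1,0.27,-0.05,0,-0.002,-0.01,0.5],[-0.1,0.27,-0.005,0,-0.002,-0.01,0.5],[-0.1,0.27,-0.003,0,-0.002,-0.01,0.5],[-0.1,0.27,-0.003,0,-0.002,-0.01,0.5],[-0.1,0.27,-0.003,0,-0.002,-0.01,0.9],[-0.1,0.27,-0.003,0,-0.002,-0.01,0.9],[-0.1,0.27,-0.003,0,-0.002,-0.01,0.9],[-0.1,0.27,-0.2,0,-0.002,-0.01,0.9],[-0.1,0.27,-0.4,0,-0.002,-0.01,0.9],[-0.1,0.35,-0.7,0,-0.002,-0.01,0.9],[-0.1,0.35,-0.7,0,-0.002,-0.01,0.9],[-0.1,0.35,-0.7,0,-0.002,-0.01,0.9]]'
python3 - <<'E'
from h import *
st();C=cam("wrist");im=ctrl.capture("wrist");cv2.imwrite("pics/w3.png",im[:,:,::-1]);tiles(C,im)
f=plan(-.17,-.0,.28,tilt=15)
E
```

```text
time_s: 12.9
tool_pos: [0.5609, -0.1034, 0.2336]
ee_rot: [[-0.991, 0.136, 0.007], [0.136, 0.991, -0.004], [-0.008, -0.003, -1.0]]
wrist_force: [0.7, -0.9, 0.6]
finger_gap: 0.0768
grip_force: 0.0
t 12.9 jig [-0.1371 -0.0843] z 0.2336 F [ 0.7 -0.9  0.6] gap 0.0768 grip 0.0 q [ -22.   27.   91.   -0.   61. -104.]
white jig [-0.2446 -0.0244] size (73.7, 60.8) yaw rel 75.1 
white jig [-0.0083  0.2059] size (60.9, 49.4) yaw rel 38.6 cut
green jig [-0.134  -0.0165] size (74.8, 58.6) yaw rel 0.0 
blue jig [-0.1372 -0.1111] size (74.5, 58.3) yaw rel 0.0 
row [0.1077, 0.2803, -0.1581, -0.0016, -0.1623, -0.0001] mm 102 deg 15
```

View pics/w3.png

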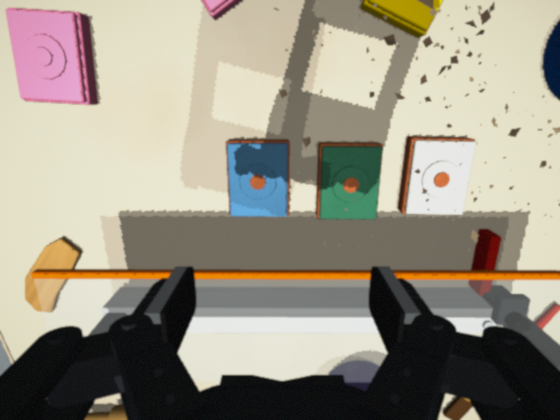

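Blue, green and white now stand square in front of the guard, with bosses at (258,183), (351,185) and (441,180). The stop's left face is near px (478,232). Next I flip the wrist.

```bash
sed -i 's/tilt=50,frm=None):/tilt=50,frm=None,roll=0):/; s/as_matrix()@R0$/as_matrix()@R0@Ro.from_euler("z",roll,degrees=True).as_matrix()/' h.py; python3 - <<'E'
from h import *
C=cam("wrist");print("stop",toj(cast(C,[(478,232),(472,287)],.028)).round(4),toj(cast(C,[(472,262)],0)).round(4), "white boss",toj(cast(C,[(441,180)],.024)).round(4))
plan(-.18,-.05,.3,tilt=20)
plan(-.18,-.05,.3,yaw=25,tilt=38,roll=40)
plan(-.18,-.05,.3,yaw=42,tilt=52,roll=85)
E
```

```text
stop [[-0.0854  0.1184]
 [-0.0205  0.1231]] [[-0.037   0.1352]] white boss [[-0.1398  0.074 ]]
row [0.1405, 0.1134, -0.2246, -0.0016, -0.2178, -0.0] mm 86 deg 20
row [0.1405, 0.1134, -0.2246, -0.2285, -0.3525, 0.1614] mm 86 deg 41
row [0.1405, 0.1134, -0.2246, -0.5286, -0.259, 0.4458] mm 86 deg 66
```

```bash
python3 -m handwheel '[[0.14,0.11,-0.22,0,-0.22,0,0.5],[0.14,0.11,-0.22,0,-0.22,0,0.5],[0.14,0.11,-0.22,0,-0.22,0,0.5],[0.14,0.11,-0.22,-0.23,-0.35,0.16,0.5],[0.14,0.11,-0.22,-0.23,-0.35,0.16,0.5],[0.14,0.11,-0.22,-0.23,-0.35,0.16,0.5],[0.14,0.11,-0.22,-0.53,-0.26,0.45,0.5],[0.14,0.11,-0.22,-0.53,-0.26,0.45,0.5],[0.14,0.11,-0.22,-0.53,-0.26,0.45,0.5],[0.14,0.11,-0.22,-0.53,-0.26,0.45,0.5],[0.14,0.11,-0.22,-0.53,-0.26,0.45,0.5]]'
python3 - <<'E'
from h import *
st()
plan(-.18,-.05,.3,yaw=25,tilt=65,roll=135)
plan(-.18,-.05,.3,yaw=0,tilt=70,roll=180)
plan(-.18,-.05,.3,yaw=0,tilt=55,roll=180)
E
```

```text
time_s: 14.05
tool_pos: [0.5204, -0.0653, 0.2922]
ee_rot: [[-0.596, 0.473, 0.649], [0.802, 0.401, 0.444], [-0.051, 0.785, -0.618]]
wrist_force: [0.2, -0.0, -0.5]
finger_gap: 0.0432
grip_force: 0.0
t 14.05 jig [-0.1823 -0.052 ] z 0.2922 F [ 0.2 -0.  -0.5] gap 0.0432 grip 0.0 q [ -46.   19.  118.   68.   57. -131.]
row [-0.0019, 0.0266, -0.0081, -0.2012, -0.1052, 0.6355] mm 8 deg 61
row [-0.0019, 0.0266, -0.0081, -0.4956, -0.1976, 1.2175] mm 8 deg 120
row [-0.0019, 0.0266, -0.0081, -0.3355, -0.2996, 1.2836] mm 8 deg 122
```

```bash
python3 -m handwheel '[[0,0.027,-0.01,-0.2,-0.1,0.63,0.5],[0,0.027,-0.01,-0.2,-0.1,0.63,0.5],[0,0.027,-0.01,-0.2,-0.1,0.63,0.5],[0,0.027,-0.01,-0.2,-0.1,0.63,0.5],[0,0.027,-0.01,-0.2,-0.1,0.63,0.5],[0,0.027,-0.01,-0.2,-0.1,0.63,0.5],[0,0.027,-0.01,-0.2,-0.1,0.63,0.5],[0,0.027,-0.01,-0.2,-0.1,0.63,0.5],[0,0.027,-0.01,-0.2,-0.1,0.63,0.5]]'
python3 - <<'E'
from h import *
st()
plan(-.2,.05,.25,yaw=0,tilt=55,roll=180)
E
```

```text
time_s: 14.95
tool_pos: [0.5227, -0.0626, 0.3011]
ee_rot: [[0.061, 0.502, 0.863], [0.771, -0.572, 0.279], [0.634, 0.648, -0.422]]
wrist_force: [-0.4, -0.6, -0.1]
finger_gap: 0.0427
grip_force: 0.0
t 14.95 jig [-0.1804 -0.049 ] z 0.3011 F [-0.4 -0.6 -0.1] gap 0.0427 grip 0.0 q [ -47.   22.  131.  100.   57. -106.]
row [0.1499, -0.3125, 0.1485, -0.1938, -0.2056, 0.6423] mm 113 deg 63
```

```bash
python3 - <<'E'
from h import *
plan(-.16,.05,.27,yaw=0,tilt=55,roll=180)
E
python3 -m handwheel '[[0.15,-0.2,0.1,-0.19,-0.2,0.64,0.5],[0.15,-0.2,0.1,-0.19,-0.2,0.64,0.5],[0.15,-0.2,0.1,-0.19,-0.2,0.64,0.5],[0.15,-0.2,0.1,-0.19,-0.2,0.64,0.5],[0.15,-0.2,0.1,-0.19,-0.2,0.64,0.5],[0.15,-0.2,0.1,-0.19,-0.2,0.64,0.5],[0.15,-0.2,0.1,-0.19,-0.2,0.64,0.5],[0.15,-0.2,0.1,-0.19,-0.2,0.64,0.5],[0.15,-0.2,0.1,-0.19,-0.2,0.64,0.5],[0.15,-0.2,0.1,-0.19,-0.2,0.64,0.5]]'
python3 - <<'E'
from h import *
st()
plan(-.21,.075,.1,yaw=0,tilt=45,roll=180)
E
```

```text
row [0.1862, -0.1925, 0.2292, -0.1938, -0.2056, 0.6423] mm 106 deg 63
time_s: 15.95
tool_pos: [0.5222, 0.0149, 0.2795]
ee_rot: [[0.562, -0.125, 0.818], [-0.071, -0.992, -0.103], [0.824, 0.0, -0.566]]
wrist_force: [0.1, -0.7, 0.5]
finger_gap: 0.0427
grip_force: 0.0
t 15.95 jig [-0.1914  0.0276] z 0.2795 F [ 0.1 -0.7  0.5] gap 0.0427 grip 0.0 q [-14.  18. 132. 168.  26. -83.]
row [-0.5272, -0.1586, 0.2892, -0.0054, -0.1168, 0.0045] mm 187 deg 11
```

```bash
python3 -m handwheel '[[-0.52,-0.15,0.29,0,-0.11,0,0.5],[-0.52,-0.15,0.29,0,-0.11,0,0.5],[-0.52,-0.15,0.29,0,-0.11,0,0.5],[-0.52,-0.15,0.29,0,-0.11,0,0.5],[-0.52,-0.15,0.29,0,-0.11,0,0.5],[-0.52,-0.15,0.29,0,-0.11,0,0.5]]'
python3 - <<'E'
from h import *
st();print(np.degrees(np.arccos(-np.array(ctrl.observe()["ee_rot"])[2,2])))
for t in (25,30,35,40): plan(-.21,.074,.025,yaw=0,tilt=t,roll=180)
E
```

```text
time_s: 16.55
tool_pos: [0.5104, 0.0615, 0.1003]
ee_rot: [[0.697, -0.127, 0.706], [-0.091, -0.992, -0.089], [0.712, -0.002, -0.702]]
wrist_force: [0.1, -0.6, 0.7]
finger_gap: 0.0425
grip_force: 0.0
t 16.55 jig [-0.2094  0.0723] z 0.1003 F [ 0.1 -0.6  0.7] gap 0.0425 grip 0.0 q [ -5.  45. 135. 183.  45. -90.]
45.37264909240405
row [-0.18, -0.0052, 0.1751, -0.0042, -0.2264, 0.0036] mm 75 deg 20
row [-0.18, -0.0052, 0.1751, -0.0043, -0.1708, 0.0034] mm 75 deg 15
row [-0.18, -0.0052, 0.1751, -0.0044, -0.1152, 0.0032] mm 75 deg 10
row [-0.18, -0.0052, 0.1751, -0.0046, -0.0597, 0.003] mm 75 deg 5
```

```bash
python3 -m handwheel '[[-0.18,-0.005,0.175,0,-0.08,0,0.45],[-0.18,-0.005,0.175,0,-0.08,0,0.45],[-0.18,-0.005,0.175,0,-0.08,0,0.45],[-0.18,-0.005,0.175,0,-0.08,0,0.45]]'
python3 - <<'E'
from h import *
st();plan(-.2,.074,.025,yaw=0,tilt=38,roll=180)
plan(-.15,.074,.025,yaw=0,tilt=40,roll=180)
plan(-.12,.074,.025,yaw=0,tilt=40,roll=180)
E
```

```text
time_s: 16.95
tool_pos: [0.5116, 0.063, 0.0292]
ee_rot: [[0.775, -0.129, 0.619], [-0.102, -0.992, -0.078], [0.624, -0.003, -0.782]]
wrist_force: [-0.1, -0.1, 0.8]
finger_gap: 0.0385
grip_force: 0.0
t 16.95 jig [-0.2085  0.0739] z 0.0292 F [-0.1 -0.1  0.8] gap 0.0385 grip 0.0 q [ -4.  52. 131. 183.  42. -90.]
row [0.0134, -0.0, 0.0286, -0.0043, -0.0066, 0.0025] mm 9 deg 1
row [0.1437, 0.0012, 0.1325, -0.0043, 0.0157, 0.0024] mm 59 deg 1
row [0.2219, 0.0019, 0.1949, -0.0043, 0.0157, 0.0024] mm 89 deg 1
```

```bash
python3 -m handwheel '[[0,0,0.02,0,0,0,0.45],[0.028,0,0.044,0,0,0,0.45],[0.054,0,0.065,0,0,0,0.45],[0.08,0,0.086,0,0.0,0,0.45],[0.106,0,0.107,0,0,0,0.45],[0.132,0,0.128,0,0.01,0,0.45],[0.158,0,0.149,0,0.01,0,0.45],[0.184,0,0.17,0,0.01,0,0.45],[0.21,0,0.19,0,0.01,0,0.45],[0.23,0,0.205,0,0.01,0,0.45],[0.23,0,0.205,0,0.01,0,0.45]]'
python3 - <<'E'
from h import *
st();plan(-.105,.074,.025,yaw=0,tilt=39,roll=180);plan(-.085,.074,.025,yaw=0,tilt=39,roll=180)
im=ctrl.capture("scene");cv2.imwrite("pics/s4.png",cv2.resize(im[150:290,230:410,::-1],None,fx=4,fy=4,interpolation=cv2.INTER_CUBIC))
E
```

```text
time_s: 18.05
tool_pos: [0.6042, 0.0515, 0.0212]
ee_rot: [[0.766, -0.128, 0.63], [-0.101, -0.992, -0.079], [0.635, -0.003, -0.773]]
wrist_force: [0.2, -0.2, 0.3]
finger_gap: 0.0381
grip_force: 0.0
t 18.05 jig [-0.1152  0.0751] z 0.0212 F [ 0.2 -0.2  0.3] gap 0.0381 grip 0.0 q [ -5.  51. 118. 183.  28. -91.]
row [0.0342, 0.0039, 0.0116, -0.0044, -0.0046, 0.0026] mm 11 deg 1
row [0.0857, 0.0044, 0.0539, -0.0044, -0.0046, 0.0026] mm 30 deg 1
```

View pics/s4.png

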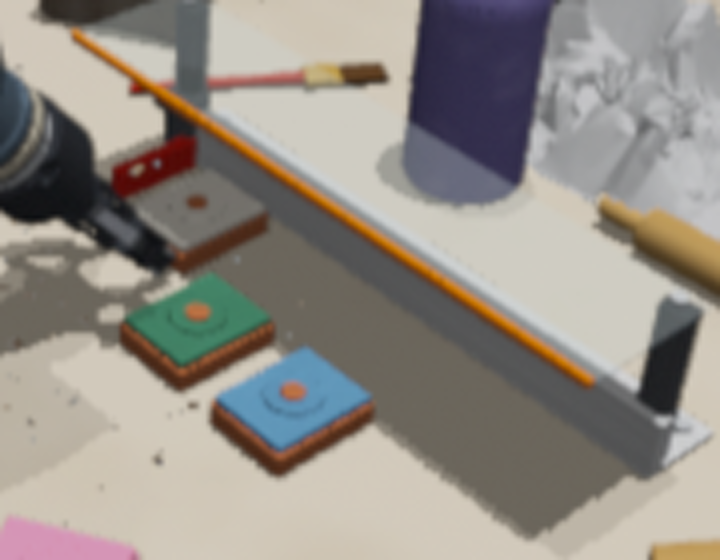

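The white tile has been pushed under the guard, its boss at crop (197,202), and is nearly at the rail beside the stop. It's still square.

```bash
python3 -m handwheel '[[0.01,0,0.007,0,0,0,0.45],[0.02,0,0.014,0,0,0,0.45],[0.028,0,0.021,0,0,0,0.45],[0.034,0,0.026,0,0,0,0.45],[0.034,0,0.026,0,0,0,0.45]]'; python3 -c "
from h import *
st()"
```

```text
time_s: 18.6
tool_pos: [0.6154, 0.0502, 0.0212]
ee_rot: [[0.768, -0.128, 0.628], [-0.101, -0.992, -0.079], [0.633, -0.003, -0.774]]
wrist_force: [-0.5, 0.1, -0.2]
finger_gap: 0.0383
grip_force: 0.0
t 18.6 jig [-0.1039  0.0753] z 0.0212 F [-0.5  0.1 -0.2] gap 0.0383 grip 0.0 q [ -5.  51. 116. 183.  27. -91.]
```

```bash
python3 -m handwheel '[[0.006,0,0.004,0,0,0,0.45],[0.012,0,0.008,0,0,0,0.45],[0.012,0,0.008,0,0,0,0.45]]'; python3 -c "
from h import *
st()"; python3 -m handwheel '[[0.005,0,0.004,0,0,0,0.45],[0.008,0,0.006,0,0,0,0.45],[0.008,0,0.006,0,0,0,0.45]]';python3 -c "
from h import *
st()"
```

```text
time_s: 18.9
tool_pos: [0.619, 0.0498, 0.0214]
ee_rot: [[0.769, -0.128, 0.627], [-0.101, -0.992, -0.079], [0.632, -0.003, -0.775]]
wrist_force: [-0.3, -0.1, -0.4]
finger_gap: 0.0384
grip_force: 0.5
t 18.9 jig [-0.1002  0.0754] z 0.0214 F [-0.3 -0.1 -0.4] gap 0.0384 grip 0.5 q [ -5.  51. 116. 183.  26. -91.]
time_s: 19.2
tool_pos: [0.6193, 0.0498, 0.0212]
ee_rot: [[0.771, -0.128, 0.624], [-0.101, -0.992, -0.078], [0.628, -0.003, -0.778]]
wrist_force: [-8.8, 1.3, 5.3]
finger_gap: 0.0384
grip_force: 4.4
t 19.2 jig [-0.1     0.0754] z 0.0212 F [-8.8  1.3  5.3] gap 0.0384 grip 4.4 q [ -5.  51. 116. 183.  25. -91.]
```

White contacted the rail at TCP x = -0.100 with a 9 N reading. On to green.

```bash
python3 - <<'E'
from h import *
k=dict(tilt=39,roll=180)
plan(-.115,.0755,.022,**k);plan(-.16,.05,.08,**k);plan(-.198,-.0155,.075,**k);plan(-.198,-.0155,.022,**k)
plan(-.108,-.0155,.022,**k)
E
```

```text
row [-0.0373, -0.0006, -0.0334, -0.0045, 0.0007, 0.0028] mm 15 deg 0
row [-0.0329, 0.0827, -0.2786, -0.0045, 0.0007, 0.0028] mm 88 deg 0
row [-0.1429, 0.3001, -0.3468, -0.0045, 0.0007, 0.0028] mm 144 deg 0
row [-0.2539, 0.3006, -0.2094, -0.0045, 0.0007, 0.0028] mm 134 deg 0
row [-0.0205, 0.3029, -0.0209, -0.0045, 0.0007, 0.0028] mm 91 deg 0
```

```bash
python3 -m handwheel '[[-0.045,0,-0.04,-0.0045,0,0.003,0.45],[-0.033,0.08,-0.28,-0.0045,0,0.003,0.45],[-0.033,0.08,-0.28,-0.0045,0,0.003,0.45],[-0.17,0.3,-0.37,-0.0045,0,0.003,0.45],[-0.17,0.3,-0.37,-0.0045,0,0.003,0.45],[-0.28,0.3,-0.23,-0.0045,0,0.003,0.45],[-0.28,0.3,-0.23,-0.0045,0,0.003,0.45],[-0.245,0.3,-0.205,-0.0045,0,0.003,0.45],[-0.215,0.3,-0.18,-0.0045,0,0.003,0.45],[-0.185,0.3,-0.155,-0.0045,0,0.003,0.45],[-0.155,0.3,-0.13,-0.0045,0,0.003,0.45],[-0.125,0.3,-0.105,-0.0045,0,0.003,0.45],[-0.095,0.3,-0.08,-0.0045,0,0.003,0.45],[-0.065,0.3,-0.055,-0.0045,0,0.003,0.45],[-0.04,0.3,-0.034,-0.0045,0,0.003,0.45],[-0.04,0.3,-0.034,-0.0045,0,0.003,0.45]]'
python3 - <<'E'
from h import *
st()
k=dict(tilt=39,roll=180)
plan(-.1,-.0155,.0212,**k)
E
```

```text
time_s: 20.8
tool_pos: [0.5974, -0.0382, 0.0227]
ee_rot: [[0.765, -0.135, 0.63], [-0.104, -0.991, -0.086], [0.636, 0.0, -0.772]]
wrist_force: [0.5, -0.2, -0.0]
finger_gap: 0.0385
grip_force: 0.0
t 20.8 jig [-0.1097 -0.0147] z 0.0227 F [ 0.5 -0.2 -0. ] gap 0.0385 grip 0.0 q [-17.  51. 120. 168.  31. -87.]
row [0.0216, 0.0025, 0.0245, 0.0001, -0.0054, 0.0003] mm 10 deg 0
```

```bash
python3 -m handwheel '[[0.006,0,0.007,0,0,0,0.45],[0.012,0,0.013,0,0,0,0.45],[0.018,0,0.019,0,0,0,0.45],[0.022,0,0.023,0,0,0,0.45],[0.028,0,0.028,0,0,0,0.45],[0.028,0,0.028,0,0,0,0.45]]'
python3 - <<'E'
from h import *
st()
k=dict(tilt=39,roll=180)
plan(-.115,-.015,.022,**k);plan(-.16,-.05,.08,**k);plan(-.207,-.11,.075,**k);plan(-.207,-.11,.022,**k)
plan(-.106,-.11,.022,**k)
E
```

```text
time_s: 21.4
tool_pos: [0.6067, -0.0395, 0.0203]
ee_rot: [[0.768, -0.136, 0.626], [-0.105, -0.991, -0.086], [0.632, -0.0, -0.775]]
wrist_force: [-0.7, -0.6, 0.3]
finger_gap: 0.0384
grip_force: 0.4
t 21.4 jig [-0.1003 -0.0148] z 0.0203 F [-0.7 -0.6  0.3] gap 0.0384 grip 0.4 q [-17.  51. 118. 168.  29. -87.]
row [-0.0345, 0.0007, -0.0354, 0.0, -0.0022, -0.0002] mm 15 deg 0
row [-0.0285, 0.1174, -0.28, 0.0, -0.0022, -0.0002] mm 91 deg 0
row [-0.1603, 0.3175, -0.3661, 0.0, -0.0022, -0.0002] mm 153 deg 0
row [-0.272, 0.3175, -0.2292, 0.0, -0.0022, -0.0002] mm 143 deg 0
row [-0.0111, 0.3174, -0.0164, 0.0, -0.0022, -0.0002] mm 95 deg 0
```

```bash
python3 -m handwheel '[[0.006,0,0.004,0,0,0,0.45],[0.008,0,0.006,0,0,0,0.45],[0.008,0,0.006,0,0,0,0.45]]'
python3 -m handwheel '[[-0.045,0,-0.04,0,0,0,0.45],[-0.033,0.11,-0.28,0,0,0,0.45],[-0.033,0.11,-0.28,0,0,0,0.45],[-0.17,0.317,-0.37,0,0,0,0.45],[-0.17,0.317,-0.37,0,0,0,0.45],[-0.28,0.317,-0.235,0,0,0,0.45],[-0.28,0.317,-0.235,0,0,0,0.45],[-0.25,0.317,-0.21,0,0,0,0.45],[-0.22,0.317,-0.185,0,0,0,0.45],[-0.19,0.317,-0.16,0,0,0,0.45],[-0.16,0.317,-0.135,0,0,0,0.45],[-0.13,0.317,-0.11,0,0,0,0.45],[-0.1,0.317,-0.085,0,0,0,0.45],[-0.07,0.317,-0.06,0,0,0,0.45],[-0.04,0.317,-0.035,0,0,0,0.45],[-0.022,0.317,-0.024,0,0,0,0.45],[-0.022,0.317,-0.024,0,0,0,0.45]]'
python3 - <<'E'
from h import *
st()
k=dict(tilt=39,roll=180)
plan(-.1,-.11,.0212,**k)
E
```

```text
time_s: 21.7
tool_pos: [0.607, -0.0394, 0.0201]
ee_rot: [[0.771, -0.137, 0.622], [-0.107, -0.991, -0.085], [0.628, -0.001, -0.778]]
wrist_force: [-8.0, 0.8, 5.9]
finger_gap: 0.0383
grip_force: 3.7
time_s: 23.4
tool_pos: [0.5885, -0.133, 0.0225]
ee_rot: [[0.766, -0.135, 0.628], [-0.104, -0.991, -0.086], [0.634, 0.001, -0.773]]
wrist_force: [-0.6, 0.0, 0.8]
finger_gap: 0.0383
grip_force: 0.0
t 23.4 jig [-0.1057 -0.1099] z 0.0225 F [-0.6  0.   0.8] gap 0.0383 grip 0.0 q [-30.  51. 119. 152.  30. -83.]
row [0.0121, 0.0004, 0.0153, 0.0001, -0.0039, 0.0005] mm 6 deg 0
```

```bash
python3 -m handwheel '[[0.006,0,0.007,0,0,0,0.45],[0.012,0,0.014,0,0,0,0.45],[0.018,0,0.018,0,0,0,0.45],[0.022,0,0.021,0,0,0,0.45],[0.022,0,0.021,0,0,0,0.45]]'
python3 - <<'E'
from h import *
st()
f=plan(-.115,-.11,.023,tilt=39,roll=180);plan(-.15,-.13,.06,tilt=39,roll=180)
plan(-.15,-.178,.05,tilt=52,roll=180);plan(-.15,-.178,.025,tilt=52,roll=180);plan(-.052,-.178,.025,tilt=52,roll=180)
E
```

```text
time_s: 23.9
tool_pos: [0.5939, -0.1335, 0.0207]
ee_rot: [[0.77, -0.137, 0.623], [-0.107, -0.991, -0.085], [0.629, -0.001, -0.778]]
wrist_force: [-6.3, -0.0, 4.5]
finger_gap: 0.0384
grip_force: 3.2
t 23.9 jig [-0.1002 -0.1096] z 0.0207 F [-6.3 -0.   4.5] gap 0.0384 grip 3.2 q [-29.  51. 118. 151.  29. -82.]
row [-0.0334, 0.0014, -0.037, 0.0, 0.0006, -0.0012] mm 15 deg 0
row [-0.0465, 0.0681, -0.2063, 0.0, 0.0006, -0.0012] mm 67 deg 0
row [-0.0671, 0.2281, -0.1803, 0.0001, 0.1451, -0.0012] mm 90 deg 13
row [-0.1195, 0.2282, -0.1155, 0.0001, 0.1451, -0.0012] mm 85 deg 13
row [0.1345, 0.2277, 0.0898, 0.0001, 0.1451, -0.0012] mm 84 deg 13
```

```bash
python3 -m handwheel '[[-0.04,0,-0.04,0,0,0,0.3],[-0.046,0.068,-0.206,0,0,0,0],[-0.046,0.068,-0.206,0,0,0,0],[-0.067,0.228,-0.18,0,0.145,0,0],[-0.067,0.228,-0.18,0,0.145,0,0],[-0.12,0.228,-0.116,0,0.145,0,0],[-0.12,0.228,-0.116,0,0.145,0,0],[-0.03,0.228,-0.045,0,0.145,0,0],[0.06,0.228,0.028,0,0.145,0,0],[0.126,0.228,0.083,0,0.145,0,0],[0.126,0.228,0.083,0,0.145,0,0]]'
python3 - <<'E'
from h import *
st()
plan(-.052,-.158,.025,tilt=52,roll=180);plan(-.052,-.098,.025,tilt=52,roll=180)
E
```

```text
time_s: 25.0
tool_pos: [0.6366, -0.2084, 0.0296]
ee_rot: [[0.599, -0.132, 0.79], [-0.076, -0.991, -0.108], [0.797, 0.005, -0.604]]
wrist_force: [0.9, -0.1, 0.6]
finger_gap: -0.0001
grip_force: 0.0
t 25.0 jig [-0.0478 -0.178 ] z 0.0296 F [ 0.9 -0.1  0.6] gap -0.0001 grip 0.0 q [-37.  56. 115. 146.  45. -84.]
row [-0.0203, -0.0669, -0.002, 0.0001, -0.0094, 0.0036] mm 21 deg 1
row [-0.0191, -0.2669, -0.002, 0.0001, -0.0094, 0.0036] mm 80 deg 1
```

```bash
python3 -m handwheel '[[-0.02,-0.04,-0.002,0,-0.009,0,0],[-0.02,-0.065,-0.002,0,-0.009,0,0],[-0.02,-0.085,-0.002,0,-0.009,0,0],[-0.02,-0.105,-0.002,0,-0.009,0,0],[-0.02,-0.125,-0.002,0,-0.009,0,0],[-0.02,-0.145,-0.002,0,-0.009,0,0],[-0.02,-0.165,-0.002,0,-0.009,0,0],[-0.02,-0.185,-0.002,0,-0.009,0,0],[-0.02,-0.2,-0.002,0,-0.009,0,0],[-0.02,-0.215,-0.002,0,-0.009,0,0],[-0.02,-0.23,-0.002,0,-0.009,0,0],[-0.02,-0.23,-0.002,0,-0.009,0,0]]'
python3 - <<'E'
from h import *
st();im=ctrl.capture("scene");cv2.imwrite("pics/s5.png",cv2.resize(im[150:290,230:410,::-1],None,fx=4,fy=4,interpolation=cv2.INTER_CUBIC))
E
```

```text
time_s: 26.2
tool_pos: [0.6369, -0.138, 0.0215]
ee_rot: [[0.617, -0.134, 0.775], [-0.084, -0.991, -0.105], [0.782, -0.0, -0.623]]
wrist_force: [-0.2, -2.3, 1.3]
finger_gap: -0.0001
grip_force: 0.7
t 26.2 jig [-0.057  -0.1083] z 0.0215 F [-0.2 -2.3  1.3] gap -0.0001 grip 0.7 q [-29.  57. 117. 156.  46. -87.]
```

View pics/s5.png

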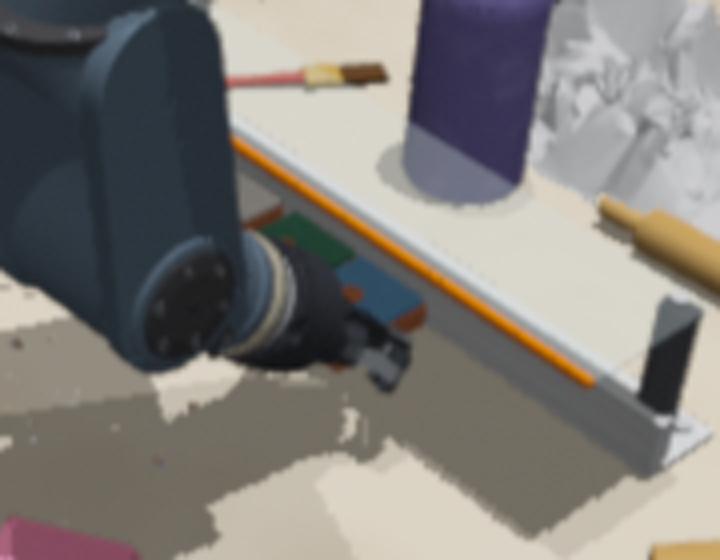

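The row is closing up: blue and green look in contact, white is just ahead, and all are along the rail. From here I go gently and watch the force.

```bash
python3 -m handwheel '[[0.004,-0.005,0.005,0,0,0,0],[0.008,-0.01,0.01,0,0,0,0],[0.008,-0.015,0.01,0,0,0,0],[0.008,-0.02,0.01,0,0,0,0],[0.008,-0.025,0.01,0,0,0,0],[0.008,-0.025,0.01,0,0,0,0]]'|grep -E "pos|force"; python3 -c "
from h import *
st()"
python3 -m handwheel '[[0,-0.004,0,0,0,0,0],[0,-0.008,0,0,0,0,0],[0,-0.012,0,0,0,0,0],[0,-0.012,0,0,0,0,0]]'|grep -E "force"; python3 -c "
from h import *
st()"
```

```text
tool_pos: [0.6415, -0.1315, 0.0213]
wrist_force: [-0.9, 0.3, -0.6]
grip_force: 0.5
t 26.85 jig [-0.0534 -0.1012] z 0.0213 F [-0.9  0.3 -0.6] gap 0.0001 grip 0.5 q [-28.  57. 117. 157.  45. -87.]
wrist_force: [-0.9, -1.1, -0.8]
grip_force: 0.6
t 27.25 jig [-0.0532 -0.0979] z 0.0216 F [-0.9 -1.1 -0.8] gap 0.0001 grip 0.6 q [-28.  57. 117. 158.  45. -87.]
```

```bash
python3 -m handwheel '[[0,-0.004,0,0,0,0,0],[0,-0.008,0,0,0,0,0],[0,-0.012,0,0,0,0,0],[0,-0.012,0,0,0,0,0]]'|grep -E "force"; python3 -c "
from h import *
st()"
python3 -m handwheel '[[0,-0.004,0,0,0,0,0],[0,-0.008,0,0,0,0,0],[0,-0.012,0,0,0,0,0],[0,-0.012,0,0,0,0,0]]'|grep -E "force"; python3 -c "
from h import *
st()"
```

```text
wrist_force: [-1.3, -2.6, -1.6]
grip_force: 1.5
t 27.65 jig [-0.0531 -0.0946] z 0.0216 F [-1.3 -2.6 -1.6] gap -0.0001 grip 1.5 q [-27.  57. 117. 158.  45. -87.]
wrist_force: [0.1, -1.8, 0.2]
grip_force: 1.4
t 28.05 jig [-0.0531 -0.0907] z 0.0216 F [ 0.1 -1.8  0.2] gap 0.0003 grip 1.4 q [-27.  57. 117. 159.  45. -87.]
```

```bash
python3 -m handwheel '[[0,-0.004,0,0,0,0,0],[0,-0.008,0,0,0,0,0],[0,-0.008,0,0,0,0,0]]'|grep -E "force"; python3 -c "
from h import *
st()"
```

```text
wrist_force: [-1.0, -3.0, -0.8]
grip_force: 1.4
t 28.35 jig [-0.0532 -0.0883] z 0.0216 F [-1.  -3.  -0.8] gap -0.0 grip 1.4 q [-27.  57. 117. 159.  45. -87.]
```

```bash
python3 -m handwheel '[[0,-0.004,0,0,0,0,0],[0,-0.008,0,0,0,0,0],[0,-0.008,0,0,0,0,0]]'|grep -E "wrist_force"; python3 -m handwheel '[[0,-0.004,0,0,0,0,0],[0,-0.008,0,0,0,0,0],[0,-0.008,0,0,0,0,0]]'|grep -E "wrist_force"; python3 -c "
from h import *
st()"
```

```text
wrist_force: [-0.7, -2.6, -0.1]
wrist_force: [-0.6, -3.0, 1.0]
t 28.95 jig [-0.0532 -0.0836] z 0.0216 F [-0.6 -3.   1. ] gap -0.0002 grip 1.4 q [-26.  57. 117. 160.  45. -87.]
```

```bash
python3 -m handwheel '[[0,-0.004,0,0,0,0,0],[0,-0.008,0,0,0,0,0],[0,-0.008,0,0,0,0,0]]'|grep -E "wrist_force"; python3 -c "
from h import *
st()"
```

```text
wrist_force: [-0.3, -3.5, -0.6]
t 29.25 jig [-0.0532 -0.0812] z 0.0216 F [-0.3 -3.5 -0.6] gap -0.0001 grip 1.5 q [-26.  57. 117. 160.  45. -87.]
```

```bash
python3 -m handwheel '[[0,-0.003,0,0,0,0,0],[0,-0.006,0,0,0,0,0],[0,-0.006,0,0,0,0,0]]'|grep -E "wrist_force";python3 -c "
from h import *
st()"
```

```text
wrist_force: [0.1, -3.6, -0.2]
t 29.55 jig [-0.0532 -0.0795] z 0.0215 F [ 0.1 -3.6 -0.2] gap 0.0003 grip 1.6 q [-25.  57. 117. 161.  45. -87.]
```

```bash
python3 -m handwheel '[[0,-0.003,0,0,0,0,0],[0,-0.006,0,0,0,0,0],[0,-0.006,0,0,0,0,0]]'|grep -E "wrist_force";python3 -c "
from h import *
st()"
```

```text
wrist_force: [-0.1, -2.6, -0.1]
t 29.85 jig [-0.0532 -0.0777] z 0.0215 F [-0.1 -2.6 -0.1] gap -0.0002 grip 1.6 q [-25.  57. 117. 161.  45. -87.]
```

```bash
python3 -m handwheel '[[0,-0.003,0,0,0,0,0],[0,-0.006,0,0,0,0,0],[0,-0.006,0,0,0,0,0]]'|grep -E "wrist_force";python3 -c "
from h import *
st()"
```

```text
wrist_force: [-0.6, -4.8, 0.2]
t 30.15 jig [-0.0532 -0.0758] z 0.0215 F [-0.6 -4.8  0.2] gap 0.0 grip 1.6 q [-25.  57. 117. 161.  45. -87.]
```

```bash
python3 -m handwheel '[[0,-0.003,0,0,0,0,0],[0,-0.005,0,0,0,0,0],[0,-0.005,0,0,0,0,0]]'|grep -E "wrist_force";python3 -c "
from h import *
st()"
```

```text
wrist_force: [-0.0, -2.8, 0.2]
t 30.45 jig [-0.0532 -0.0744] z 0.0215 F [-0.  -2.8  0.2] gap -0.0001 grip 1.7 q [-25.  57. 117. 161.  45. -87.]
```

```bash
python3 -m handwheel '[[0,-0.003,0,0,0,0,0],[0,-0.005,0,0,0,0,0],[0,-0.005,0,0,0,0,0]]'|grep -E "wrist_force";python3 -c "
from h import *
st()"
```

```text
wrist_force: [0.0, -3.9, 0.9]
t 30.75 jig [-0.0532 -0.0729] z 0.0215 F [ 0.  -3.9  0.9] gap -0.0002 grip 1.7 q [-25.  57. 117. 162.  45. -87.]
```

```bash
python3 -m handwheel '[[0,-0.003,0,0,0,0,0],[0,-0.005,0,0,0,0,0],[0,-0.005,0,0,0,0,0]]'|grep -E "wrist_force";python3 - <<'E'
from h import *
st();im=ctrl.capture("side");cv2.imwrite("pics/d6.png",cv2.resize(im[150:300,270:440,::-1],None,fx=4,fy=4,interpolation=cv2.INTER_CUBIC))
E
```

```text
wrist_force: [-0.5, -3.0, 1.3]
t 31.05 jig [-0.0532 -0.0714] z 0.0215 F [-0.5 -3.   1.3] gap -0.0 grip 1.7 q [-24.  57. 117. 162.  45. -87.]
```

```bash
python3 -m handwheel '[[0,-0.003,0,0,0,0,0],[0,-0.005,0,0,0,0,0],[0,-0.005,0,0,0,0,0]]'|grep -E "wrist_force";python3 -c "
from h import *
st()"
```

```text
wrist_force: [-2.3, -5.6, 1.1]
t 31.4 jig [-0.0532 -0.0707] z 0.0215 F [-2.3 -5.6  1.1] gap -0.0 grip 3.0 q [-24.  57. 117. 162.  45. -88.]
```

```bash
python3 -m handwheel '[[0,-0.003,0,0,0,0,0],[0,-0.005,0,0,0,0,0],[0,-0.005,0,0,0,0,0]]'|grep -E "wrist_force";python3 -c "
from h import *
st()"
```

```text
wrist_force: [-2.6, -9.4, 1.0]
t 31.7 jig [-0.0532 -0.0705] z 0.0215 F [-2.6 -9.4  1. ] gap -0.0001 grip 4.8 q [-24.  57. 117. 162.  45. -88.]
```

View pics/d6.png

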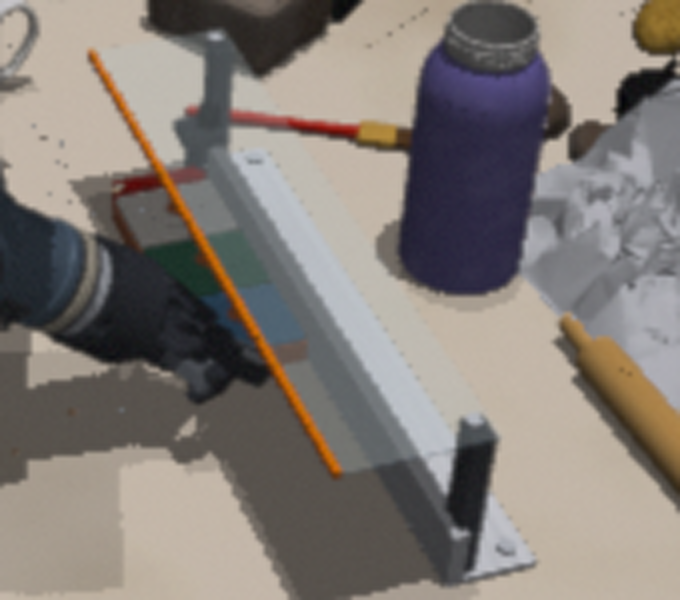

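The side view shows the white tile against the red stop at crop (160,185), with green (205,258) and blue (260,305) tight in a row on the rail. Contact is felt at 9 N with no further movement, so I back off.

```bash
python3 -m handwheel '[[0,0.03,0,0,0,0,0],[0,0.06,0,0,0,0,0],[-0.2,0.06,-0.25,0,0,0,0],[-0.2,0.06,-0.25,0,0,0,0],[-0.2,0.06,-0.25,0,0,0,0],[-0.15,0.3,-0.6,0,0,0,0],[-0.15,0.3,-0.6,0,0,0,0],[-0.15,0.45,-0.6,0,0,0,0],[-0.15,0.45,-0.6,0,0,0,0],[-0.15,0.45,-0.6,0,0,0,0]]'|grep pos
python3 - <<'E'
from h import *
st();im=ctrl.capture("scene");cv2.imwrite("pics/s7.png",im[:,:,::-1])
a=cv2.resize(im[180:260,240:350,::-1],None,fx=7,fy=7,interpolation=cv2.INTER_CUBIC)
cv2.imwrite("pics/s7c.png",a)
E
```

```text
tool_pos: [0.4601, -0.2144, 0.0993]
t 32.7 jig [-0.2218 -0.2079] z 0.0993 F [ 0.3  0.3 -0.2] gap -0.0002 grip 0.0 q [-58.  51. 138. 135.  58. -99.]
```

View pics/s7c.png

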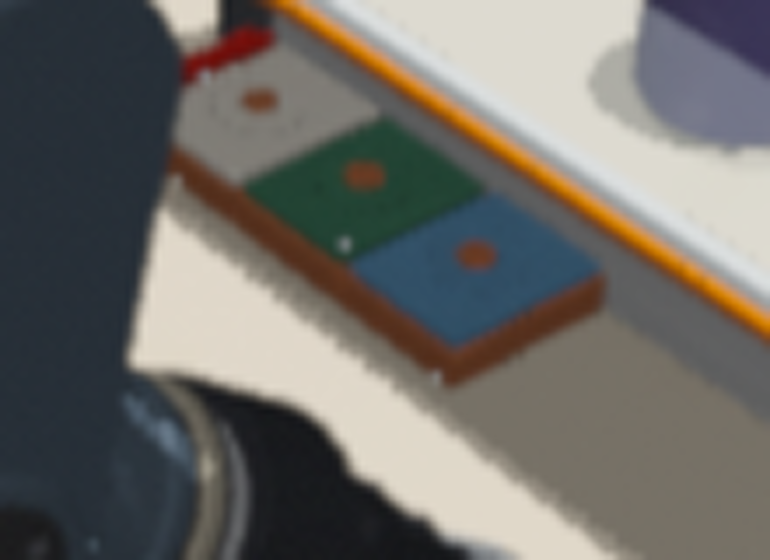

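```bash
python3 - <<'E'
from h import *
C=cam("scene");f=lambda p:np.array(p)/7+[240,180]
b=toj(cast(C,f([(260,100),(365,175),(476,256)]),.026));print(b.round(4),np.linalg.norm(b[0]-b[2]))
e=toj(cast(C,f([(240,185),(350,265),(455,345)]),.018));print("front edge",e.round(4))
E
```

```text
[[-0.0415  0.1003]
 [-0.0419  0.036 ]
 [-0.043  -0.0286]] 0.12890471197564818
front edge [[-0.0776  0.0692]
 [-0.0773  0.0042]
 [-0.0784 -0.0557]]
```

The crop shows the three tiles tight and straight, bosses at (260,100), (365,175) and (476,256), with white on the stop. As a check I touch blue's front end with the fork; it should meet resistance at TCP x ≈ -0.100.

```bash
python3 - <<'E'
from h import *
k=dict(tilt=39,roll=180)
plan(-.17,-.024,.08,**k);plan(-.13,-.024,.0215,**k);plan(-.107,-.024,.0215,**k)
E
```

```text
row [0.058, -0.6055, 0.1728, 0.0019, -0.1396, -0.0002] mm 190 deg 13
row [-0.0119, -0.6062, 0.3985, 0.0019, -0.1396, -0.0002] mm 218 deg 13
row [0.0358, -0.6064, 0.4585, 0.0019, -0.1396, -0.0002] mm 228 deg 13
```

```bash
python3 -m handwheel '[[0.058,-0.6,0.17,0,-0.14,0,0.45],[0.058,-0.6,0.17,0,-0.14,0,0.45],[0.058,-0.6,0.17,0,-0.14,0,0.45],[0.058,-0.6,0.17,0,-0.14,0,0.45],[0.058,-0.606,0.17,0,-0.14,0,0.45],[-0.012,-0.606,0.398,0,-0.14,0,0.45],[-0.012,-0.606,0.398,0,-0.14,0,0.45],[-0.012,-0.606,0.398,0,-0.14,0,0.45],[0.01,-0.606,0.43,0,-0.14,0,0.45],[0.03,-0.606,0.455,0,-0.14,0,0.45],[0.03,-0.606,0.455,0,-0.14,0,0.45]]'|grep force
python3 - <<'E'
from h import *
st();plan(-.098,-.024,.0212,tilt=39,roll=180)
E
```

```text
wrist_force: [-0.4, -0.6, 0.5]
grip_force: 0.0
t 33.85 jig [-0.1087 -0.0218] z 0.0215 F [-0.4 -0.6  0.5] gap 0.0381 grip 0.0 q [-18.  51. 120. 167.  30. -87.]
row [0.027, 0.0074, 0.0231, 0.0001, -0.0001, 0.0001] mm 11 deg 0
```

```bash
python3 -m handwheel '[[0.007,0.005,0.006,0,0,0,0.45],[0.014,0.007,0.012,0,0,0,0.45],[0.018,0.007,0.016,0,0,0,0.45],[0.018,0.007,0.016,0,0,0,0.45]]'|grep force; python3 -c "
from h import *
st()"
python3 -m handwheel '[[0.004,0,0.003,0,0,0,0.45],[0.008,0,0.006,0,0,0,0.45],[0.011,0,0.009,0,0,0,0.45],[0.011,0,0.009,0,0,0,0.45]]'|grep force; python3 -c "
from h import *
st()"
```

```text
wrist_force: [-0.2, -0.6, 0.7]
grip_force: 0.0
t 34.25 jig [-0.1023 -0.024 ] z 0.0203 F [-0.2 -0.6  0.7] gap 0.0385 grip 0.0 q [-18.  51. 119. 166.  29. -86.]
wrist_force: [-5.8, -0.4, 2.8]
grip_force: 2.4
t 34.65 jig [-0.1001 -0.0236] z 0.0196 F [-5.8 -0.4  2.8] gap 0.0381 grip 2.4 q [-18.  51. 118. 166.  28. -86.]
```

Blue is flush: resistance came at the same x of -0.100. I retreat and hand in.

```bash
python3 -m handwheel '[[-0.04,0,-0.04,0,0,0,0.45],[-0.08,0,-0.08,0,0,0,0.45],[-0.12,0,-0.2,0,0,0,0.45],[-0.12,0,-0.35,0,0,0,0.45],[-0.12,0,-0.35,0,0,0,0.45],[-0.12,0,-0.35,0,0,0,0.45]]'|grep force
python3 - <<'E'
from h import *
st();im=ctrl.capture("side")
print([ (toj(np.array(rect(cam("side"),b,.018)[:2])/1000).round(3).tolist()) for c in("green","blue") for b in blobs(mask(im,c),150)[:2]])
print(ctrl.sign_off())
E
```

```text
wrist_force: [0.6, 0.7, 0.3]
grip_force: 0.0
t 35.25 jig [-0.1915 -0.0239] z 0.0801 F [0.6 0.7 0.3] gap 0.0382 grip 0.0 q [-21.  44. 132. 166.  35. -88.]
[]
the job is handed in; nothing more can be done
None
```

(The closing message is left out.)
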